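# Tuck a rain diverter under the shingles of a nest box and hold it down

## Task

Fit the full-length aluminium rain diverter over the nest box's entrance: take it by its raised hem, lay its flange on the bare eave and slide its thin edge up under the bottom row of shingles, without lifting them, until it butts squarely against the wooden fillet hidden underneath, its ends not sticking out past either side of the roof. Then press it flat and firmly (about 10 N) on the roof board and hold it there for me to nail: finish while you are still holding it pressed down, and do not let go. Leave the short offcut and everything else on the table where it is.

Things in the scene. Friction and masses are not known exactly. Their poses are not given: they have to be found in the camera images.
- flashing: the full-length rain diverter: rigid bare aluminium, 0.1 kg (sizes in mm); flat flange 62 wide (x), 165 long (y), 3 thick, with a box-shaped hem (hem) along one long side. Origin: on the underside, below the hem's middle. x points from the hem to the thin free edge at x = +57; y along the strip (ends +-82.5); z up. Starts flat on the table, left or right of the nest box
- hem (a point): top middle of the diverter's hem, 18 mm above its underside. The hem is 10 mm wide (x from -5 to +5 in the diverter's frame), 18 mm high, as long as the strip: grip it across x from above, one finger over the flange, one outside
- edge_left (a point): corner of the diverter's thin edge, underside, in its own frame at x = 57, y = +82.5 mm
- edge_right (a point): the other corner of the thin edge, at x = 57, y = -82.5 mm
- nestbox: pale wooden nest box with a round entrance hole, 140 mm wide, 225 mm high with its roof, screwed on a plywood building board 270 x 200 mm; it does not move. Origin: centre of the board's underside, on the table; x from the front (hole, low eave, towards the robot) to the back, y along the eave, z up
- roof: roof board: plywood 190 mm up the slope, 180 wide, 12 thick, pitched 0.30 rad. Origin: middle of the eave's upper edge, 151 mm above the table. x runs up the slope on the upper face, y along the eave (sides +-90 mm), z out of the board. Bare up to x = 44 mm; above x = 84 lie fixed upper courses up to 15 high, at the top a batten 18 high. With the diverter home its origin is at x = 13
- stop (a point): middle of the hidden wooden fillet's lower face, on the board: x = 70 mm, y = 0 in the roof's frame. The fillet is 6 mm thick and as wide as the roof. The pocket between board and bottom shingles is 26 mm deep, 9 mm high at the mouth and 6 mm at the fillet
- shingle0 (a joint): lift of the right-hand bottom shingle seen from the robot, rad: 0 lying down, grows as its butt edge lifts; 0.06 is about 4 mm at the edge. Nailed 70 mm above the butt edge, sprung down: about 2 N at the butt edge starts to lift it, then 0.6 N per mm
- shingle1 (a joint): the same for the middle shingle
- shingle2 (a joint): the same for the left-hand shingle
- butt1 (a point): middle of the lower (butt) edge of the middle bottom shingle, underside: x = 44, y = 0, z = 9 mm in the roof's frame. Three bottom shingles, each 58 mm wide and 4 mm thick, side by side along the eave
- offcut: a bystander: an offcut of the same aluminium profile, only 85 mm long; same frame as the diverter. Flat on the table, on the other side of the nest box from the diverter
- spare_shingles: a bystander: a small stack of four spare cedar shingles, 76 x 58 mm, 16 mm high
- glue: a bystander: white glue bottle with orange cap, 52 mm across, 150 mm high
- tape: a bystander: roll of masking tape lying flat, 90 mm across, 19 mm high
- twine: a bystander: ball of jute twine standing up, 76 mm across, 90 mm high
- button_jar: a bystander: amber jar with red lid, 70 mm across, 85 mm high
- hammer: a bystander: small hammer lying on the table, 240 mm long
Mind the look-alikes: they are no part of the job. Leave any red look-alike of the flashing alone.

How it is judged:
By the outcome, as a careful person would: the job done as asked, in the order asked, and still so for the second after the job is handed in, while the arm keeps its last pose, push and grip.
It also fails if it takes over 45 s, if anything falls off the work surface, if the arm or the gripper's body presses on something with over 40 N, if the wrist force passes 120 N, or if a joint passes its speed limit or range.

## Robot

A 6-joint arm with a two-finger parallel gripper is mounted at the origin on the work surface. World frame = base frame: x ahead of the robot, y to its left, z up, the work surface at z = 0. Lengths are in mm, angles in rad, forces in N, time in s.
With the tool pointing down it reaches from about 275 to 750 mm from the base axis. Payload 10.2 kg.
Tool frame: the origin (TCP) lies at the centre of the arm's flange, where the gripper is bolted on; the fingertips stand 173 mm ahead of it and the grasp point (between the pads) lies 155 mm ahead of it; z points along the fingers, y is the line along which they close (so a half turn about z gives the same grasp; the last joint's range is limited). The gripper opens to 85 mm and grips with 20 to 120 N. Pads are 22 mm wide; open, the fingers measure 114 mm over their backs; the gripper's body (76 mm by 85 mm) begins 54 mm behind the grasp point. The pads swing forward as they close: fully open they stand 13 mm farther back than shut.
Start: joints at [-1.394, 0.313, 1.498, -0, 1.331, -0.223], TCP at [204.336, -483.611, 404.694] pointing down, gripper open.
Joint ranges: [-2.94, 2.94], [-0.97, 2.17], [0.19, 2.56], [-1.23, 4.37], [0.02, 3.11], [-2.88, 2.88]. Speed limits (rad/s): [2.39, 2.39, 3.01, 3.14, 3.14, 3.14].

## Interface

Orientations are given as a unit quaternion [w, x, y, z].
In Python, from rig import status, capture, camera_info, ticket gives the robot as it stands.
- The arm moves only by the shell command python3 -m crank 'ROWS' [FORCE]. ROWS is JSON, a list of rows, each a list of 7 numbers: the shift along the tool's x, y, z as a fraction of full scale, then the turn, a rotation vector about the tool's x, y, z as a fraction of full scale, then the closure, from 0 (fully open) to 1 (shut). A call has 1 to 12 rows; each row is the pose to reach, as a shift and turn from the pose commanded when the call began, along the tool's axes at that moment; what a row does not reach only later rows make up. Full scale, the value 1, is 0.1 m for a shift and 45 degrees for a turn. A row lasts 1/10 s, in which the tool goes at most 50 mm and 8.59 degrees, less where a joint would pass 70% of its speed; a pose out of reach is approached as far as the arm can. A call with a number of a shift or a turn outside -1 to 1 is refused whole. A call with a gripper value outside its range is refused whole. The fingers move at their own pace and stop on an object; FORCE is the grip in N (left out, the last holds). Time passes only in rows, so rows that repeat a pose let the fingers close. It gives the time, the measured TCP pose, the force, the opening and the grip force at its end, in the units of the state.
- status.sense(): the state, without advancing time (a new reading comes with each control period).
- capture(name): name is "side" or "top" or "wrist"; returns (picture, depth): 384x512x3 uint8, red, green, blue; 384x512 float32, mm along the optical axis (not along the pixel's ray), 0 where there is no reading.
- camera_info(name): a dict with "K" (3x3 intrinsics, pixels), "camera_from_world" (4x4, takes a point from world to camera coordinates). Camera axes: x right, y up, looking along -z (the intrinsics and any distortion apply to the point x, -y, -z); pixel columns grow to the right and rows downward; lengths in mm; the calibration is good to about 2 mm. A picture is of the moment at which its call begins: read the wrist's pose just before it. camera_info takes no time and is no camera call; for the wrist camera it gives the pose at the moment of the call.
- ticket.finish_job(): hands the job in; it is judged then, once.
The state is a dict: "time_s": time; "joints": joint angles; "dq": joint speeds; "tau": joint torques, N m; "eef_pos": TCP position; "ee_rot": TCP orientation; "force": force on the tool from outside, world axes, zero at the start; "wrist_torque": the same for the moment, N m; "grip_width": opening from 0.0 (shut) to 1.0 (fully open); "grip_force": force on a finger pad.
Only numpy, scipy, OpenCV 4.12 (cv2) and the standard library are available. Lean on these libraries where they do the work, as an engineer would, in place of code of your own. Each camera call takes 0.05 s, during which the arm holds its last target. There are 200 camera calls.

## Working session

There is one attempt and no reset: what is moved stays moved. The work goes in short steps, Python scripts to look and compute and a shell command to move; the robot and the scene stay as the last step left them, time stands still between calls to the robot, and variables do not carry over. Pictures are saved under pics/ and viewed, at most 10 in all, crops included, and the job is handed in when it is done.

```bash
ls; mkdir -p pics; python3 - <<'E'
from rig import status,capture,camera_info
import cv2,numpy as np
print(status.sense())
for n in("top","side"):
    p,d=capture(n); cv2.imwrite(f"pics/{n}0.png",p[:,:,::-1]); np.save(f"pics/{n}0.npy",d)
    i=camera_info(n); print(n,i, d.min(),d.max())
E
```

```text
pics
{'time_s': 0.0, 'joints': array([-1.39439597e+00,  3.13449605e-01,  1.49844418e+00, -3.86708261e-05,
        1.33099580e+00, -2.23440364e-01]), 'dq': array([ 0.00040906,  0.00063649, -0.00147687, -0.00072193, -0.00042034,
        0.00161744]), 'tau': array([ 6.92815320e-04, -4.12262821e+01, -2.59744620e+01, -1.42637005e-04,
        4.15939852e-03, -4.81698095e-06]), 'eef_pos': array([ 204.32677445, -483.56340123,  404.13246175]), 'ee_rot': array([-6.48724323e-04,  9.80081276e-01,  1.98595749e-01, -3.52353822e-06]), 'force': array([0.92241505, 0.38060754, 0.26794165]), 'wrist_torque': array([0.05282155, 0.05172618, 0.03601949]), 'grip_force': 0.0, 'grip_width': 1.0039495008316748}
top {'K': array([[384.83266678,   0.        , 251.46788762],
       [  0.        , 384.83266678, 199.04565013],
       [  0.        ,   0.        ,   1.        ]]), 'camera_from_world': array([[-2.30935660e-03, -9.99866698e-01,  1.61633311e-02,
        -6.69226136e+00],
       [ 9.95111283e-01, -7.01910380e-04,  9.87574888e-02,
        -5.19099575e+02],
       [-9.87329790e-02,  1.63123794e-02,  9.94980254e-01,
        -1.51246418e+03],
       [ 0.00000000e+00,  0.00000000e+00,  0.00000000e+00,
         1.00000000e+00]])} 0.0 2487.5908
side {'K': array([[389.32222397,   0.        , 253.04688276],
       [  0.        , 389.32222397, 194.36139934],
       [  0.        ,   0.        ,   1.        ]]), 'camera_from_world': array([[-9.77066910e-01, -2.12124468e-01, -1.85327707e-02,
         5.02396986e+02],
       [ 1.40144511e-01, -7.06157034e-01,  6.94047376e-01,
        -1.85275711e+02],
       [-1.60311477e-01,  6.75533459e-01,  7.19690750e-01,
        -1.29223721e+03],
       [ 0.00000000e+00,  0.00000000e+00,  0.00000000e+00,
         1.00000000e+00]])} 0.0 3547.0476
```

View pics/top0.png

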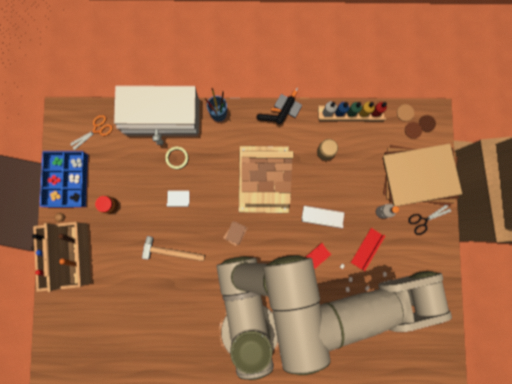

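View pics/side0.png

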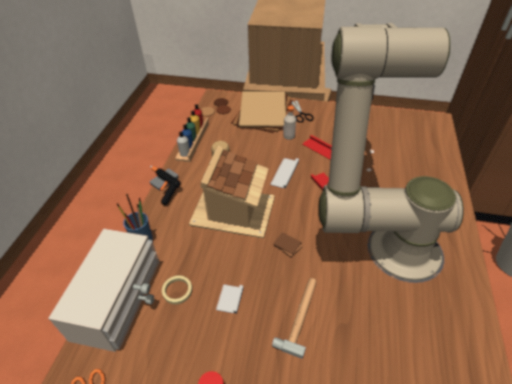

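The top view shows these candidates:
- White strip at (323,217): about 42 px long, so the full-length one.
- White piece at (178,198): about 22 px, the offcut.
- Red look-alikes at (318,255) and (367,249).

I choose (323,217) and will check it in an enlarged crop. The nest box is at (267,180), with its eave towards the robot.

```bash
cat > h.py <<'E'
import numpy as np,cv2
from rig import status,capture,camera_info
from scipy.spatial.transform import Rotation as R
def pose():
    s=status.sense(); q=s['ee_rot']; return s['eef_pos'],R.from_quat([q[1],q[2],q[3],q[0]]).as_matrix(),s
def cloud(d,i):
    K=i['K'];v,u=np.mgrid[:d.shape[0],:d.shape[1]]
    P=np.stack([(u-K[0,2])/K[0,0]*d,-(v-K[1,2])/K[1,1]*d,-d],-1)
    M=i['camera_from_world'];return (P-M[:3,3])@M[:3,:3]
def proj(P,i):
    M=i['camera_from_world'];p=np.atleast_2d(P)@M[:3,:3].T+M[:3,3];K=i['K']
    return np.c_[K[0,0]*p[:,0]/-p[:,2]+K[0,2],-K[1,1]*p[:,1]/-p[:,2]+K[1,2]]
def ray(uv,i):
    K=i['K'];M=i['camera_from_world'];uv=np.atleast_2d(uv)
    d=np.c_[(uv[:,0]-K[0,2])/K[0,0],-(uv[:,1]-K[1,2])/K[1,1],-np.ones(len(uv))]
    return -M[:3,:3].T@M[:3,3],d@M[:3,:3]
def onz(uv,i,z):
    o,d=ray(uv,i);return o+d*((z-o[2])/d[:,2])[:,None]
def tri(u1,i1,u2,i2):
    o1,d1=ray(u1,i1);o2,d2=ray(u2,i2);out=[]
    for a,b in zip(d1,d2):
        t=np.linalg.lstsq(np.c_[a,-b],o2-o1,rcond=None)[0];p,q=o1+a*t[0],o2+b*t[1];out.append(np.r_[(p+q)/2,np.linalg.norm(p-q)])
    return np.array(out)
E
python3 - <<'E'
from h import *
p=cv2.imread('pics/top0.png');s=cv2.imread('pics/side0.png')
i=camera_info('top');d=np.load('pics/top0.npy');P=cloud(d,i)
for n,(v,u) in dict(strip=(217,323),table=(235,290),roof0=(200,265),roof1=(208,265),shing=(190,265),offc=(198,178)).items():print(n,P[v,u].round(1))
# white blob
m=(p.min(2)>150)&(np.arange(512)[None]>298)&(np.arange(512)[None]<348)&(np.arange(384)[:,None]>200)&(np.arange(384)[:,None]<235)
v,u=np.nonzero(m);print(len(u),cv2.minAreaRect(np.c_[u,v].astype(np.float32)))
Q=P[m];print(np.percentile(Q[:,2],[5,25,50,75,95]).round(1),cv2.minAreaRect(Q[:,:2].astype(np.float32)))
a=cv2.resize(p[140:240,230:350],None,fx=6.6,fy=6,interpolation=2)[:600,:800]
cv2.imwrite('pics/crop1.png',a)
E
```

```text
strip [ 448. -297.    5.]
table [ 375.8 -162.9    0.7]
roof0 [502.2 -54.6 160.2]
roof1 [483.7 -61.8  17.9]
shing [536.5 -53.8 180.5]
offc [525.9 289.6   1.8]
623 ((322.75677490234375, 216.45944213867188), (41.0997428894043, 15.12470531463623), 9.462322235107422)
[-2.   1.4  4.   7.7 19.4] ((438.1626892089844, -178.47462463378906), (100.52037811279297, 404.76593017578125), 5.943512439727783)
```

View pics/crop1.png

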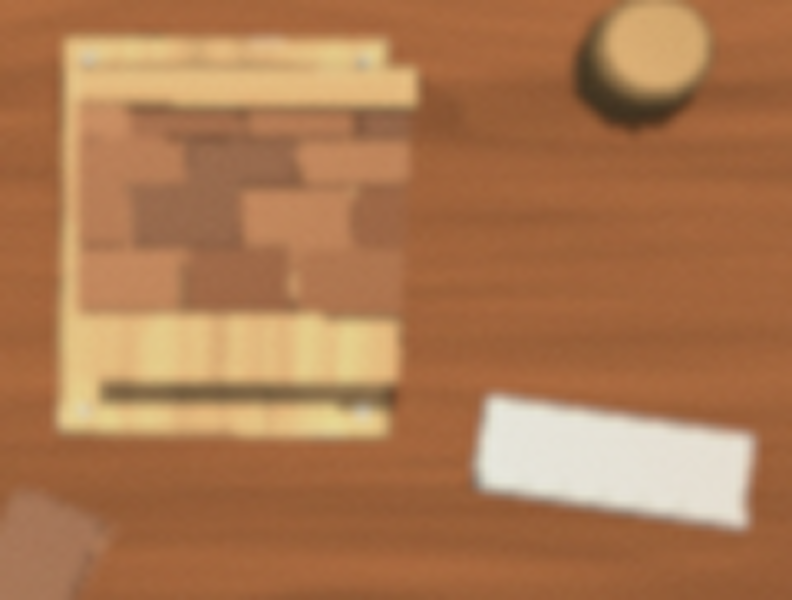

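The crop confirms a long white strip with corners near crop (488,397), (752,432), (745,527) and (478,487). The hem side isn't clear, so I'll look with the wrist camera. The eave and bare board lie at crop y 320–385.

```bash
python3 -m crank '[[0.5,-0.4,0,0,0,0,0],[1,-0.8,0,0,0,0,0],[1,-0.9,0,0,0,0,0]]'; python3 -m crank '[[0.5,0,0,0,0,0,0],[1,0,0,0,0,0,0],[1,0,0,0,0,0,0],[1,0,0,0,0,0,0]]'; python3 - <<'E'
from h import *
t,Rm,s=pose();print(t,Rm.round(3),s['time_s'])
i=camera_info('wrist');M=i['camera_from_world'];C=-M[:3,:3].T@M[:3,3]
print('cam in tool',Rm.T@(C-t),(M[:3,:3]@Rm).round(3),i['K'])
it=camera_info('top')
c=np.array([[488,397],[752,432],[745,527],[478,487]])/[6.6,6]+[230,140]
print(onz(c,it,3).round(1)); print(proj(onz(c,it,3),i).round(0))
E
```

```text
time_s: 0.4
eef_pos: [262.4, -359.6, 404.3]
ee_rot: [-0.001, 0.98, 0.199, 0.0]
force: [0.7, -0.2, 1.2]
grip_width: 0.998
grip_force: 0.0
time_s: 0.8
eef_pos: [354.0, -322.4, 404.3]
ee_rot: [-0.0, 0.98, 0.2, -0.0]
force: [0.6, -1.1, -0.8]
grip_width: 1.001
grip_force: 0.0
[ 354.03499773 -322.38164706  404.30932572] [[ 0.92   0.391 -0.001]
 [ 0.391 -0.92   0.001]
 [-0.    -0.001 -1.   ]] 0.8
cam in tool [73.02569045 -0.31747583 30.11151284] [[ 0.001  1.    -0.001]
 [ 0.958 -0.001  0.285]
 [ 0.285 -0.001 -0.958]] [[317.92696189   0.         259.68189696]
 [  0.         317.92696189 195.70456092]
 [  0.           0.           1.        ]]
[[ 492.2 -220.7    3. ]
 [ 468.2 -383.1    3. ]
 [ 404.2 -377.1    3. ]
 [ 431.3 -213.6    3. ]]
[[222.   6.]
 [351.  93.]
 [320. 144.]
 [196.  62.]]
```

```bash
python3 -m crank '[[0.5,0,0,0,0,-0.15,0],[0.9,0,0,0,0,-0.35,0],[0.9,0,0,0,0,-0.5,0],[0.9,0,0,0,0,-0.7,0],[0.9,0,0,0,0,-0.9,0],[0.9,0,0,0,0,-1,0],[0.9,0,0,0,0,-1,0]]'; python3 - <<'E'
from h import *
t,Rm,s=pose();print(t,Rm.round(3),s['joints'].round(2))
i=camera_info('wrist');p,d=capture('wrist');np.savez('pics/w1.npz',d=d,M=i['camera_from_world'])
cv2.imwrite('pics/w1.png',p[:,:,::-1])
E
```

```text
time_s: 1.5
eef_pos: [435.5, -288.9, 404.5]
ee_rot: [-0.0, 0.83, 0.558, -0.0]
force: [-0.8, 0.0, -0.6]
grip_width: 1.005
grip_force: 0.0
[ 435.45797483 -288.93138602  404.51637282] [[ 0.377  0.926 -0.001]
 [ 0.926 -0.377  0.   ]
 [ 0.    -0.001 -1.   ]] [-0.81  0.31  1.51 -0.    1.33 -0.42]
```

View pics/w1.png

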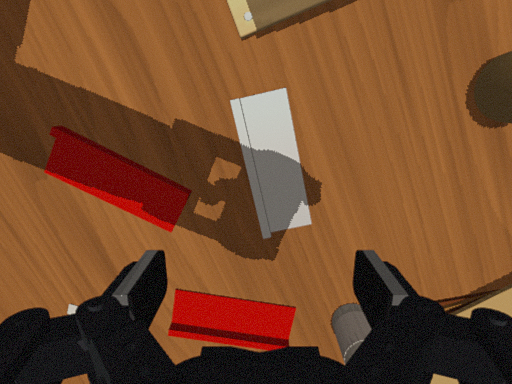

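The wrist view shows the strip's corners at (231,100), (287,88), (311,224) and (264,238). The hem is the narrow band on its left, which is the robot side. Both red look-alikes have a darker band of their own and stay out of it.

```bash
python3 - <<'E'
from h import *
i=camera_info('wrist');z=np.load('pics/w1.npz');i['camera_from_world']=z['M'];P=cloud(z['d'],i)
u,v=np.meshgrid(range(512),range(384))
roi=cv2.fillPoly(np.zeros((384,512),np.uint8),[np.array([[222,92],[292,78],[320,232],[258,248]])],1)>0
Z=P[...,2]
for x in range(225,300,4): print(x,Z[130:134,x].round(1),end=' ')
m=roi&(Z>12)&(Z<25);Q=P[m];print('\nhem',m.sum(),np.median(Q,0),cv2.minAreaRect(Q[:,:2].astype(np.float32)))
g=cv2.cvtColor(cv2.imread('pics/w1.png'),cv2.COLOR_BGR2HSV)
m2=roi&(g[...,1]<60);v,u=np.nonzero(m2);b=cv2.boxPoints(cv2.minAreaRect(np.c_[u,v].astype(np.float32)));print('px',b)
Q=P[m2];print(np.median(Q,0))
c=np.array([[231.,100],[240,97],[287,88],[311,224],[271,236],[264,238]])
for zz in(0,3,18):print(zz,onz(c,i,zz).round(1).tolist())
E
```

```text
225 [0.8 1.9 0.4 0.6] 229 [-0.5  0.4  0.5  0.3] 233 [1.1 1.6 0.5 1.1] 237 [19.  19.1  1.1  1. ] 241 [18.  17.4 18.3 18.1] 245 [17.6 18.3 18.5 19.1] 249 [5.3 2.3 3.2 4.4] 253 [3.7 3.5 4.7 3.4] 257 [2.9 5.1 3.4 4.8] 261 [3.8 2.7 3.8 2.6] 265 [4.6 3.9 3.2 2.4] 269 [3.1 3.1 3.2 4.2] 273 [3.8 3.3 3.9 2.5] 277 [3.6 3.2 4.5 3.8] 281 [4.9 5.  4.1 3.8] 285 [4.4 3.8 2.  2.8] 289 [3.6 4.2 4.5 2.1] 293 [3.5 3.9 2.8 2.6] 297 [1.9 1.  0.7 0.9] 
hem 1294 [ 426.08993963 -282.65034695   18.58165224] ((424.78515625, -290.1282653808594), (165.20652770996094, 10.209638595581055), 80.45124816894531)
px [[229.35794  99.83463]
 [285.53278  86.96122]
 [317.37607 225.91379]
 [261.20123 238.7872 ]]
[ 450.95967647 -286.68574398    3.87074063]
0 [[433.5, -208.2, 0.0], [444.2, -209.0, 0.0], [496.5, -219.9, 0.0], [467.1, -383.6, 0.0], [414.2, -379.9, 0.0], [404.9, -379.1, 0.0]]
3 [[433.7, -208.3, 3.0], [444.3, -209.1, 3.0], [496.3, -220.0, 3.0], [467.0, -382.3, 3.0], [414.6, -378.6, 3.0], [405.4, -377.8, 3.0]]
18 [[434.9, -208.8, 18.0], [445.1, -209.6, 18.0], [494.9, -220.0, 18.0], [466.9, -375.8, 18.0], [416.6, -372.3, 18.0], [407.7, -371.5, 18.0]]
```

```bash
python3 -m crank '[[0.3,-0.05,-0.4,0,0,0,0],[0.8,-0.1,-0.5,0,0,0,0],[1,-0.15,-0.5,0,0,0,0]]'; python3 -m crank '[[0.5,-0.1,0,0,0,-0.15,0],[1,-0.2,0,0,0,-0.28,0],[1,-0.2,0,0,0,-0.28,0]]';python3 -m crank '[[0.3,0,0,0,0,0,0],[0.3,0,0,0,0,0,0],[0.3,0,0,0,0,0,0]]' ; python3 - <<'E'
from h import *
t,Rm,s=pose();print(t,Rm.round(3),s['joints'].round(2))
i=camera_info('wrist');p,d=capture('wrist');np.savez('pics/w2.npz',d=d,M=i['camera_from_world'])
cv2.imwrite('pics/w2.png',p[:,:,::-1])
E
```

```text
time_s: 1.85
eef_pos: [460.2, -187.7, 456.6]
ee_rot: [0.002, 0.83, 0.557, 0.001]
force: [0.4, 0.0, -1.2]
grip_width: 0.999
grip_force: 0.0
time_s: 2.15
eef_pos: [479.2, -85.7, 455.0]
ee_rot: [-0.0, 0.762, 0.648, 0.0]
force: [-0.6, -0.5, 0.7]
grip_width: 1.001
grip_force: 0.0
time_s: 2.45
eef_pos: [484.1, -60.5, 454.6]
ee_rot: [0.0, 0.764, 0.645, -0.0]
force: [0.5, -0.2, -0.8]
grip_width: 0.996
grip_force: 0.0
[484.05394022 -60.45456726 454.64853832] [[ 0.167  0.986 -0.   ]
 [ 0.986 -0.167 -0.   ]
 [-0.    -0.    -1.   ]] [-0.36  0.2   1.52 -0.    1.43 -0.2 ]
```

View pics/w2.png

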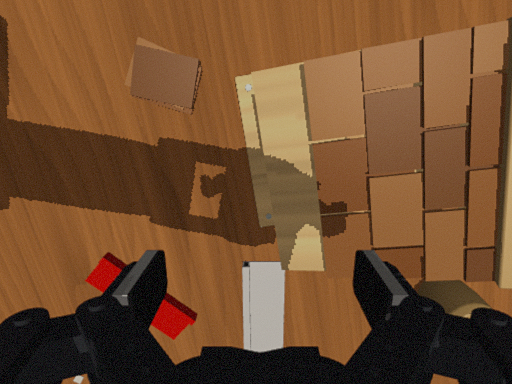

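The wrist view shows these features:
- Eave corners at about (251,72) and (287,270).
- Butt line from about (304,65) to (324,271).
- Bare board between them.

Next I'll fit the roof pose from depth and edges.

```bash
python3 - <<'E'
from h import *
i=camera_info('wrist');z=np.load('pics/w2.npz');i['camera_from_world']=z['M'];P=cloud(z['d'],i)
roi=cv2.fillPoly(np.zeros((384,512),np.uint8),[np.array([[262,78],[297,74],[317,262],[290,262]])],1)>0
Q=P[roi&(z['d']>0)]
for k in range(3):
    A=np.c_[Q[:,:2],np.ones(len(Q))];c=np.linalg.lstsq(A,Q[:,2],rcond=None)[0];r=Q[:,2]-A@c;print(len(Q),c,r.std());Q=Q[abs(r)<2.5*r.std()]
n=np.r_[-c[:2],1];n/=np.linalg.norm(n);print('n',n,'pitch',np.arccos(n[2]),'yaw',np.arctan2(-n[1],-n[0]))
def onp(uv):
    o,d=ray(uv,i);t=(c[2]+c[:2]@o[:2]-o[2])/(d[:,2]-d[:,:2]@c[:2]);return o+d*t[:,None]
# mask of points on plane: near plane & z>140
res=P[...,2]-(P[...,:2]@c[:2]+c[2])
big=cv2.fillPoly(np.zeros((384,512),np.uint8),[np.array([[225,55],[345,45],[345,285],[260,285]])],1)>0
m=big&(abs(res)<5)&(P[...,2]>140)
m=cv2.morphologyEx(m.astype(np.uint8),cv2.MORPH_OPEN,np.ones((3,3)))>0
# eave: leftmost per row; butt: rightmost
L=[];Rr=[]
for v in range(85,262,3):
    u=np.nonzero(m[v])[0]
    if len(u)>10:L.append((u[0]-.5,v));Rr.append((u[-1]+.5,v))
L=np.array(L,float);Rr=np.array(Rr,float)
for nm,a in(('eave',L),('butt',Rr)):
    w=onp(a);k=np.polyfit(w[:,1],w[:,0],1);r=w[:,0]-np.polyval(k,w[:,1]);g=abs(r)<2;k=np.polyfit(w[g,1],w[g,0],1)
    print(nm,k,r.std(),g.sum(),'z',(w[:,2]).mean(),'yaw',np.arctan(-k[0]))
v,u=np.nonzero(m);w=onp(np.c_[u,v]);
print('y ext',np.percentile(w[:,1],[0,1,99,100]))
print('corners',onp([[251,72],[287,270],[304,65],[324,271]]).round(1))
np.save('pics/plane.npy',c)
cv2.imwrite('pics/w2c.png',cv2.resize(cv2.imread('pics/w2.png')[50:290,220:350],None,fx=2.5*1.6,fy=2.5,interpolation=2))
E
```

```text
6009 [ 0.3111762  -0.00390107 -1.54851003] 0.6952542443754915
5926 [ 0.31129818 -0.00383164 -1.6062714 ] 0.6604722288840024
5895 [ 0.31145186 -0.00381632 -1.6836454 ] 0.6508172759432105
n [-0.29736119  0.00364366  0.95475811] pitch 0.3019510045227849 yaw -0.012252712532238414
eave [1.23855450e-02 4.92677915e+02] 0.2853319125874777 59 z 151.75972481558557 yaw -0.012384911709662324
butt [1.18952188e-02 5.33207266e+02] 3.268091106753708 56 z 164.52531850432027 yaw -0.011894657755187336
y ext [-145.49640997 -143.29869768   33.18596965   34.75521096]
corners [[ 493.3   34.5  151.8]
 [ 496.5 -145.8  153.5]
 [ 534.    31.6  164.5]
 [ 530.  -146.4  163.9]]
```

View pics/w2c.png

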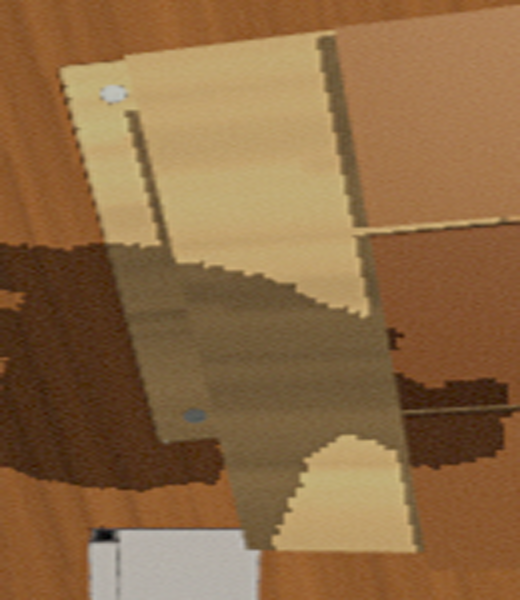

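```bash
python3 -m crank '[[-0.5,-0.1,0.1,0,0,0,0],[-1,-0.2,0.4,0,0,0,0],[-1,-0.2,0.5,0,0,0,0]]'; python3 -m crank '[[-0.5,0,0.3,0,0,0,0.2],[-1,0,0.7,0,0,0,0.3],[-1,0,1,0,0,0,0.4]]';python3 -m crank '[[-0.3,0,0.4,0,0,0,0.4],[-0.36,0,0.7,0,0,0,0.4],[-0.36,0,0.7,0,0,0,0.4],[-0.36,0,0.7,0,0,0,0.4]]' ; python3 - <<'E'
from h import *
t,Rm,s=pose();print(t,Rm.round(3))
i=camera_info('wrist');p,d=capture('wrist');P=cloud(d,i)
tg=Rm.T@(np.array([424.8,-290.1,178])-t);print('shift to go',tg.round(1))
m=(P[...,2]>12)&(P[...,2]<25)&(np.hypot(P[...,0]-425,P[...,1]+290)<95);Q=P[m]
m=abs((Q[:,:2]-[424.8,-290.1])@[.986,-.166])<9;print(cv2.minAreaRect(Q[m][:,:2].astype(np.float32)),np.median(Q[m][:,2]))
cv2.imwrite('pics/w3.png',p[:,:,::-1])
E
```

```text
time_s: 2.8
eef_pos: [446.3, -159.0, 403.3]
ee_rot: [-0.0, 0.765, 0.644, -0.001]
force: [0.1, -0.3, 0.1]
grip_width: 0.999
grip_force: 0.0
time_s: 3.1
eef_pos: [430.3, -257.7, 304.7]
ee_rot: [0.002, 0.765, 0.644, -0.0]
force: [0.7, -0.0, -0.1]
grip_width: 0.6
grip_force: 0.0
time_s: 3.5
eef_pos: [425.3, -289.9, 235.4]
ee_rot: [0.0, 0.764, 0.646, 0.0]
force: [1.4, -0.9, 0.5]
grip_width: 0.598
grip_force: 0.0
[ 425.29361966 -289.87847409  235.41396512] [[ 0.167  0.986  0.   ]
 [ 0.986 -0.167 -0.   ]
 [-0.     0.    -1.   ]]
shift to go [-0.3 -0.5 57.4]
((424.60986328125, -290.437255859375), (165.77642822265625, 10.01356315612793), 80.47860717773438) 18.68261423991821
```

View pics/w3.png

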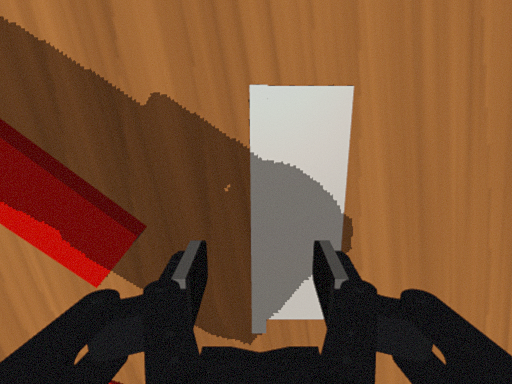

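The fingers straddle the hem, whose band runs along image x≈250–265. A second view agrees on the hem's position and height. Descend and grip.

```bash
python3 -m crank '[[0,-0.01,0.3,0,0,0,0.4],[0,-0.01,0.5,0,0,0,0.5],[0,-0.01,0.57,0,0,0,0.6],[0,-0.01,0.57,0,0,0,0.6],[0,-0.01,0.57,0,0,0,0.8],[0,-0.01,0.57,0,0,0,1],[0,-0.01,0.57,0,0,0,1],[0,-0.01,0.57,0,0,0,1],[0,-0.01,0.57,0,0,0,1],[0,-0.01,0.57,0,0,0,1]]' 60
```

```text
time_s: 4.55
eef_pos: [424.9, -289.3, 179.3]
ee_rot: [0.001, 0.763, 0.646, 0.0]
force: [0.6, 1.8, 6.3]
grip_width: 0.099
grip_force: 60.8
```

```bash
python3 -m crank '[[0,0,-0.2,0,0,0,1],[0,0,-0.6,0,0,0,1],[0,0,-1,0,0,0,1],[0,0,-1,0,0,0,1]]'; python3 -m crank '[[0,0,-0.3,0,0,0,1],[0,0,-0.7,0,0,0,1],[0,0,-0.7,0,0,0,1]]'; cat >> h.py <<'E'
a,b=-0.0123,0.30
xr=np.array([np.cos(b)*np.cos(a),np.cos(b)*np.sin(a),np.sin(b)]);yr=np.array([-np.sin(a),np.cos(a),0]);zr=np.cross(xr,yr)
O=np.array([492.0,-55.4,151.4]);D=179.3
RT=np.c_[yr,xr,-zr]
def go(x,y,z):
    t,Rm,s=pose();T=O+x*xr+y*yr+(D+z)*zr
    e=R.from_matrix(Rm.T@RT).as_rotvec()/(np.pi/4)
    print('pos in roof',((t-O)@np.c_[xr,yr,zr]-[0,0,D]).round(2),'shift/100',(Rm.T@(T-t)/100).round(3),'turn',e.round(4),'F roof',(s['force']@np.c_[xr,yr,zr]).round(1),'grip',s['grip_width'],s['grip_force'])
E
python3 -c "
from h import *
print(pose()[2]['joints'].round(2));go(-35,0,45)"
```

```text
time_s: 4.95
eef_pos: [425.2, -289.6, 283.3]
ee_rot: [0.005, 0.763, 0.646, 0.0]
force: [0.2, -0.4, -2.1]
grip_width: 0.097
grip_force: 59.8
time_s: 5.25
eef_pos: [424.9, -289.3, 352.4]
ee_rot: [0.004, 0.763, 0.646, 0.0]
force: [0.7, -0.3, -1.1]
grip_width: 0.095
grip_force: 59.8
[-0.83  0.33  1.61 -0.    1.19 -0.66]
pos in roof [  -1.93 -234.71   31.66] shift/100 [ 2.265 -0.709 -0.047] turn [-0.3728  0.0368 -0.1924] F roof [ 0.3 -0.3 -1.3] grip 0.09496310827005693 59.794195890426636
```

```bash
python3 -m crank '[[0.3,-0.3,-0.05,-0.15,0.01,-0.08,1],[0.7,-0.6,-0.05,-0.3,0.03,-0.16,1],[1,-0.71,-0.05,-0.373,0.037,-0.192,1],[1,-0.71,-0.05,-0.373,0.037,-0.192,1],[1,-0.71,-0.05,-0.373,0.037,-0.192,1]]'; python3 -c "
from h import *
go(-35,0,45)"
```

```text
time_s: 5.75
eef_pos: [370.9, -178.5, 352.6]
ee_rot: [0.102, 0.704, 0.695, 0.105]
force: [0.5, -0.3, -1.2]
grip_width: 0.097
grip_force: 59.8
pos in roof [ -54.74 -124.55   48.28] shift/100 [1.246 0.195 0.039] turn [-0.008  -0.0074 -0.0025] F roof [ 0.1 -0.3 -1.3] grip 0.09675487343210531 59.83686983585358
```

```bash
python3 -m crank '[[0.4,0.1,0,0,0,0,1],[0.9,0.19,0.04,-0.008,-0.007,-0.003,1],[1,0.19,0.04,-0.008,-0.007,-0.003,1]]'; python3 -m crank '[[0.2,0,0,0,0,0,1],[0.25,0,0,0,0,0,1],[0.25,0,0,0,0,0,1],[0.25,0,0,0,0,0,1]]'; python3 - <<'E'
from h import *
go(-22,0,8)
i=camera_info('wrist');p,d=capture('wrist');np.savez('pics/w4.npz',d=d,M=i['camera_from_world'])
cv2.imwrite('pics/w4.png',p[:,:,::-1])
P=(cloud(d,i)-O)@np.c_[xr,yr,zr]
# strip points expected: x -35..27, z 40..70 in roof frame
m=(P[...,0]>-60)&(P[...,0]<45)&(P[...,2]>38)&(P[...,2]<54)&(abs(P[...,1])<95);Q=P[m]
print(m.sum(),np.median(Q,0).round(1)); A=np.c_[Q[:,:2],np.ones(len(Q))];print(np.linalg.lstsq(A,Q[:,2],rcond=None)[0]); print(cv2.minAreaRect(Q[:,:2].astype(np.float32)),np.percentile(Q,[1,99],axis=0).round(1))
E
```

```text
time_s: 6.05
eef_pos: [392.3, -76.6, 354.7]
ee_rot: [0.105, 0.703, 0.696, 0.105]
force: [-0.2, 0.6, -0.9]
grip_width: 0.095
grip_force: 59.9
time_s: 6.45
eef_pos: [392.2, -54.9, 354.9]
ee_rot: [0.106, 0.704, 0.695, 0.105]
force: [0.5, -0.2, -0.7]
grip_width: 0.095
grip_force: 59.9
pos in roof [-35.17  -0.68  44.64] shift/100 [0.007 0.132 0.366] turn [ 0.0001 -0.0004 -0.0011] F roof [ 0.2 -0.2 -0.8] grip 0.09548254278482514 59.8520565032959
21006 [-2.1 40.4 48.2]
[-1.25571640e-03  1.56457863e-03  4.81872752e+01]
((-11.378763198852539, 10.240890502929688), (141.24034118652344, 68.25359344482422), 89.83333587646484) [[-28.6 -20.7  46.8]
 [ 21.8  80.3  49.7]]
```

View pics/w4.png

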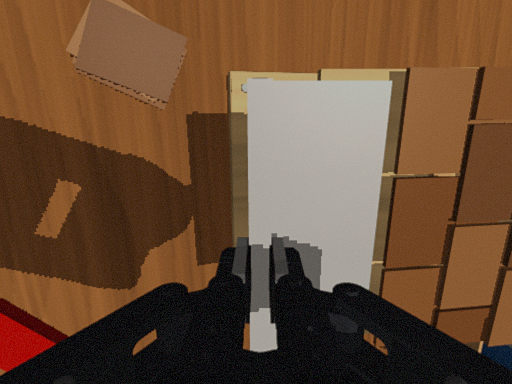

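The strip hangs parallel to the roof, with its left end at image y≈82, square and about centred. Its thin edge is at x≈380, just below the butts. Lower it onto the bare eave.

```bash
python3 -m crank '[[0,0.1,0.15,0,0,0,1],[0.007,0.13,0.3,0,0,-0.001,1],[0.007,0.13,0.37,0,0,-0.001,1],[0.007,0.13,0.37,0,0,-0.001,1]]'; python3 -c "
from h import *
go(-20,0,1)"
```

```text
time_s: 6.9
eef_pos: [415.3, -54.0, 322.8]
ee_rot: [0.105, 0.704, 0.695, 0.105]
force: [-1.2, -0.4, -1.5]
grip_width: 0.096
grip_force: 59.8
pos in roof [-22.67   0.43   7.11] shift/100 [-0.004  0.027  0.061] turn [-0.0021 -0.0016 -0.0002] F roof [-1.6 -0.4 -1.1] grip 0.09642950468167295 59.81369733810425
```

```bash
python3 -m crank '[[-0.003,0.02,0.03,0,0,0,1],[-0.003,0.02,0.05,0,0,0,1],[-0.003,0.02,0.06,0,0,0,1],[-0.003,0.02,0.06,0,0,0,1]]'; python3 -c "
from h import *
go(-18,0,0)";python3 -m crank '[[0,0,0.008,0,0,0,1],[0,0,0.016,0,0,0,1],[0,0,0.016,0,0,0,1],[0,0,0.016,0,0,0,1]]'; python3 -c "
from h import *
go(-18,0,0)"
```

```text
time_s: 7.3
eef_pos: [418.9, -53.9, 318.5]
ee_rot: [0.106, 0.703, 0.695, 0.105]
force: [-0.3, 0.6, -1.3]
grip_width: 0.098
grip_force: 59.8
pos in roof [-20.43   0.59   1.94] shift/100 [-0.006  0.024  0.019] turn [ 0.0005 -0.0008  0.0009] F roof [-0.7  0.6 -1.2] grip 0.0981981083577479 59.813799262046814
time_s: 7.7
eef_pos: [419.5, -53.9, 316.9]
ee_rot: [0.106, 0.703, 0.695, 0.105]
force: [-0.4, 0.2, -1.4]
grip_width: 0.102
grip_force: 59.8
pos in roof [-20.41   0.59   0.24] shift/100 [-0.006  0.024  0.002] turn [ 0.0004 -0.0009  0.0008] F roof [-0.8  0.2 -1.3] grip 0.10171717897405369 59.81477737426758
```

```bash
for k in 1 2; do python3 -m crank '[[0,0,0.004,0,0,0,1],[0,0,0.007,0,0,0,1],[0,0,0.007,0,0,0,1]]' >/dev/null; python3 -c "
from h import *
go(-18,0,0)"; done
```

```text
pos in roof [-20.4    0.63  -0.28] shift/100 [-0.006  0.024 -0.003] turn [ 0.0004 -0.0008  0.0012] F roof [-2.5  0.6  3.6] grip 0.09564876197517337 60.510703325271606
pos in roof [-20.44   0.64  -0.54] shift/100 [-0.006  0.024 -0.005] turn [ 0.0003 -0.0006  0.0016] F roof [-6.7  0.5 13.1] grip 0.09919540853208515 61.73906207084656
```

```bash
python3 -m crank '[[0,0,-0.01,0,0,0,1],[-0.003,0.05,-0.01,0,0,-0.001,1],[-0.006,0.1,-0.01,0,0,0.001,1],[-0.006,0.15,-0.01,0,0,0.001,1],[-0.006,0.2,-0.01,0,0,0.001,1],[-0.006,0.25,-0.01,0,0,0.001,1],[-0.006,0.25,-0.01,0,0,0.001,1]]'; python3 -c "
from h import *
go(13,0,0)"
```

```text
time_s: 9.0
eef_pos: [444.2, -54.9, 324.1]
ee_rot: [0.107, 0.703, 0.695, 0.106]
force: [0.5, 0.5, 1.2]
grip_width: 0.097
grip_force: 60.2
pos in roof [ 5.34 -0.06 -0.15] shift/100 [ 0.001  0.077 -0.001] turn [ 0.0023 -0.0004 -0.    ] F roof [0.9 0.5 1. ] grip 0.0971502552883006 60.204033851623535
```

```bash
python3 -m crank '[[0,0.03,0,0.002,0,0,1],[0,0.06,0,0.002,0,0,1],[0,0.06,0,0.002,0,0,1]]'>/dev/null; python3 -c "
from h import *
go(13,0,0)"; python3 -m crank '[[0,0.005,0,0,0,0,1],[0,0.01,0,0,0,0,1],[0,0.01,0,0,0,0,1]]' >/dev/null; python3 -c "
from h import *
go(13,0,0)"
```

```text
pos in roof [ 1.094e+01  1.000e-02 -1.500e-01] shift/100 [-0.     0.021 -0.001] turn [-0.0004 -0.0007 -0.0002] F roof [ 0.5 -0.   1.9] grip 0.0933405403700508 60.14289736747742
pos in roof [ 1.151e+01  1.000e-02 -1.500e-01] shift/100 [-0.     0.015 -0.002] turn [-0.002  -0.0009 -0.0001] F roof [-1.7 -0.   3.4] grip 0.09535471642514078 60.52160561084747
```

```bash
for k in 1 2 ; do python3 -m crank '[[0,0.005,0,0,0,0,1],[0,0.008,0,0,0,0,1],[0,0.008,0,0,0,0,1]]' >/dev/null; python3 -c "
from h import *
go(13,0,0)"; done
```

```text
pos in roof [12.39  0.06 -0.13] shift/100 [-0.001  0.006 -0.001] turn [-0.0017 -0.001  -0.0001] F roof [-3.4  0.   3.9] grip 0.09590589399076101 60.57304859161377
pos in roof [13.03  0.06 -0.18] shift/100 [-0.001 -0.    -0.002] turn [-0.0028 -0.0011  0.0002] F roof [-4.8 -1.   6. ] grip 0.09568302793634563 60.8316296339035
```

```bash
for k in 1 2 ; do python3 -m crank '[[0,0.004,0,0,0,0,1],[0,0.008,0,0,0,0,1],[0,0.008,0,0,0,0,1]]' >/dev/null; python3 -c "
from h import *
go(13,0,0);print(pose()[2]['wrist_torque'].round(2))"; done
```

```text
pos in roof [13.42  0.02 -0.18] shift/100 [-0.    -0.004 -0.002] turn [-0.0052 -0.0012  0.0006] F roof [-10.2  -1.4  10.5] grip 0.09667626859472346 61.39284074306488
[-0.25  1.71 -0.12]
pos in roof [13.8  -0.   -0.19] shift/100 [ 0.    -0.008 -0.002] turn [-0.0078 -0.0014  0.0009] F roof [-14.3  -2.6  15.8] grip 0.09716081562548368 61.93833768367767
[-0.44  2.55 -0.19]
```

```bash
python3 -m crank '[[0,-0.007,0,-0.004,-0.001,0,1],[0,-0.014,0,-0.008,-0.001,0.001,1],[0,-0.014,0,-0.008,-0.001,0.001,1],[0,-0.014,0,-0.008,-0.001,0.001,1]]' >/dev/null; python3 -c "
from h import *
go(13,0,0);print(pose()[2]['wrist_torque'].round(2))"
```

```text
pos in roof [12.55  0.09 -0.17] shift/100 [-0.001  0.005 -0.002] turn [ 0.0014 -0.0007 -0.0003] F roof [-11.9  -1.2  12.9] grip 0.0929175491667755 61.75347089767456
[-0.2   2.18 -0.05]
```

```bash
python3 -m crank '[[0,-0.004,0.001,0,0,0,1],[0,-0.008,0.002,0,0,0,1],[0,-0.008,0.002,0,0,0,1],[0,-0.008,0.002,0,0,0,1]]' >/dev/null; python3 - <<'E'
from h import *
go(13,0,0)
for n in('wrist','top','side'):
    i=camera_info(n);p,d=capture(n);cv2.imwrite(f'pics/{n}9.png',p[:,:,::-1])
    if n=='wrist':
        P=(cloud(d,i)-O)@np.c_[xr,yr,zr]
        def med(x0,x1,y0,y1):
            m=(P[...,0]>x0)&(P[...,0]<x1)&(P[...,1]>y0)&(P[...,1]<y1)&(abs(P[...,2])<40);return m.sum(),np.median(P[m][:,2]).round(2) if m.any() else None
        print('flange z near hem/near butt, left part',med(22,30,35,78),med(34,42,35,78),'mid',med(34,42,0,30))
        for k,(a_,b_) in enumerate([(-85,-35),(-25,25),(35,85)]):print('shingle z at butt/60',med(48,54,a_,b_),med(70,80,a_,b_))
        m=(P[...,0]>10)&(P[...,0]<16)&(P[...,2]>12)&(P[...,2]<24);print('hem y max',np.percentile(P[m][:,1],99.5) if m.any() else 0)
go(13,0,0)
E
```

```text
pos in roof [12.19  0.13 -0.19] shift/100 [-0.001  0.008 -0.002] turn [ 0.0038 -0.0004 -0.0005] F roof [-8.   0.1 11.6] grip 0.09155620444904282 61.57416880130768
flange z near hem/near butt, left part (np.int64(1688), np.float64(3.44)) (np.int64(1673), np.float64(3.47)) mid (np.int64(924), np.float64(3.46))
shingle z at butt/60 (np.int64(0), None) (np.int64(165), np.float64(9.8))
shingle z at butt/60 (np.int64(878), np.float64(12.98)) (np.int64(1676), np.float64(9.81))
shingle z at butt/60 (np.int64(1652), np.float64(12.99)) (np.int64(2539), np.float64(9.8))
hem y max 81.4316766318836
pos in roof [12.19  0.12 -0.19] shift/100 [-0.001  0.008 -0.002] turn [ 0.0038 -0.0004 -0.0005] F roof [-8.2 -1.2 11.4] grip 0.09493157249311716 61.577428579330444
```

View pics/wrist9.png

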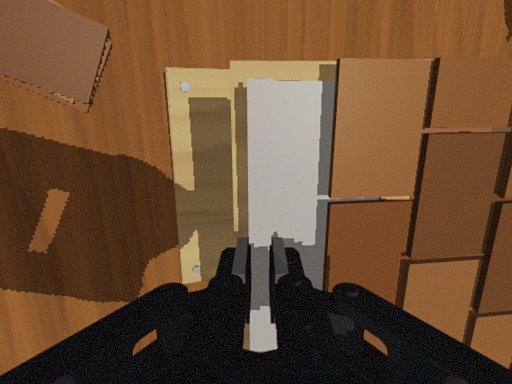

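The diverter lies flat: flange top at about 3.5 mm, both near the hem and near the butts. The shingles are down at 13 mm. In the gap at (340–380,199) the aluminium meets the wooden fillet at x≈380. The press force holds steady at about 11 N, so I'm handing in.

```bash
python3 -c "
from rig import ticket
print(ticket.finish_job())"
```

```text
the job is handed in; nothing more can be done
None
```

The diverter is under the bottom shingles and butted squarely against the fillet, within the roof's sides. I'm still gripping it and pressing it flat at about 11 N, and the shingles I could measure are lying down (the right-hand one was hidden at its butt edge).

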